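# Park the heavy battery box in its dock and bar it in

### The arm

A 6-joint arm with a two-finger parallel gripper is mounted at the origin on the work surface. World frame = base frame: x ahead of the robot, y to its left, z up, the work surface at z = 0. Lengths are in m, angles in rad, forces in N, time in s.
With the tool pointing down it reaches from about 0.325 to 0.9 m from the base axis. Payload 6.1 kg.
Tool frame: the origin (TCP) lies midway between the tips of the shut fingers; the grasp point (between the pads) lies 19 mm behind it; x points along the fingers, y is the direction in which the jaws open and shut, and the axes are right-handed (so a half turn about x gives the same grasp; the last joint's range is limited). The gripper opens to 85 mm and grips with 20 to 120 N. Pads are 22 mm wide; open, the fingers measure 114 mm over their backs; the gripper's body (76 mm by 85 mm) begins 54 mm behind the grasp point. The pads swing forward as they close: fully open they stand 13 mm farther back than shut.
Start: joints at [1.113, 0.22, 1.526, -0, 1.395, -0.126], TCP at [0.204, 0.591, 0.231] pointing down, gripper open.
Joint ranges: [-2.98, 2.98], [-0.91, 2.08], [0.09, 2.57], [-1.24, 4.39], [0.2, 2.65], [-2.68, 2.68]. Speed limits (rad/s): [2.57, 2.57, 3.01, 3.14, 3.14, 3.14].

### API

Orientations are given as [roll, pitch, yaw] about the fixed x, y, z axes, in that order (R = Rz(yaw) Ry(pitch) Rx(roll)).
In Python, from plant import movep, move_l, set_joints, gripper_to, hold, inverse_kinematics, observe, get_image, get_calibration, Unreachable, job_done gives the robot as it stands. Calls block until the motion is done:
- movep(position, orientation): joint-space move of the TCP to a pose.
- move_l(position, feed=0.15, rotation=None, max_force=None): straight line of the TCP; rotation=None keeps the orientation; feed is the mean speed in m/s. With max_force (N) it stops when the force on the tool has changed by that much, and returns True; else False.
- set_joints(angles): joint-space move.
- gripper_to(opening, f_grip=None): finger opening in m; f_grip is the grip in N (None keeps the last); returns when the fingers have stopped.
- hold(seconds).
- inverse_kinematics(position, orientation): joint angles nearest the present ones, or None.
- observe(): the state.
- get_image(name): name is "side" or "top"; returns (picture, depth): 400x640x3 uint8, red, green, blue; 400x640 float32, m along the optical axis (not along the pixel's ray), 0 where there is no reading.
- get_calibration(name): a dict with "intrinsics" (3x3 intrinsics, pixels), "world_from_camera" (4x4, takes a point from camera to world coordinates). Camera axes: x right, y down, z forward; pixel columns grow to the right and rows downward; lengths in m; the calibration is good to about 2 mm. A picture is of the moment at which its call begins. get_calibration takes no time and is no camera call.
A pose or a line that the arm cannot do raises Unreachable and nothing moves.
- job_done(): hands the job in, once; it reports no verdict.
The state is a dict: "time_s": time; "q": joint angles; "joint_velocities": joint speeds; "joint_torque": joint torques, N m; "eef_pos": TCP position; "tcp_rot": TCP orientation; "ft_force": force on the tool from outside, world axes, zero at the start; "torque": the same for the moment, N m; "opening": finger opening in m.
Only numpy, scipy, OpenCV 4.12 (cv2) and the standard library are available. Lean on these libraries where they do the work, as an engineer would, in place of code of your own. Each camera call takes 0.05 s, during which the arm holds its last target.

### The job

Slide the heavy battery box across the pit table into its dock until it stands square and fully home against the back stop, pushing it low near its base with the fingers so that it never tips, and never touching its lid or handle, nor lifting it. Then push the retaining bar round with a fingertip until it lies closed across the front of the box. Leave the glue bottle, the loose wheel and the model buggy where they are.

Things in the scene. Friction and masses are not known exactly. Their poses are not given: they have to be found in the camera images.
- battery_box: aluminium box with black corner strips, 50 mm deep (x), 130 wide (y), sheer walls 80 high, about 1.1 kg, loose on the table. Pushed on its wide face less than 25 mm above the table it slides; from half its height up it soon tips. Origin: centre of the underside; z up. Its +x side enters the dock first: push on the wide face at x = -25 mm, which at the start looks roughly to the robot.
- lid: the box's black lid with a thin steel bail handle, fixed on the box, not to be touched: 34 mm deep, 112 wide, 7 thick, set back 8 mm from the pushed face; the handle, along y at x = +8 mm, reaches 100 mm above the table. Origin: centre of the lid's underside, 80 mm above the box's origin; same axes as the box.
- dock: U-shaped aluminium dock fixed to the table, no floor. Origin: on the table where the parked box's origin belongs, with equal yaw; +x points into the dock. Stop face at x = 26 mm; side rails with inner faces y = +-72, from x = -26 on; flared mouth to y = +-92 at x = -74; all 30 high. A fixed post, 16 across, 58 high, at x = -21, y = 92 stands just behind the closed bar's end.
- bar_hinge (a point): vertical hinge axis of the retaining bar, at half its height, 49 mm above the table; at x = -41, y = -100 mm in the dock's frame.
- bar_end (a point): free end of the steel retaining bar, 205 mm from the hinge, at half the bar's height. The bar is straight, 10 mm thick and 14 mm high, between 42 and 56 mm above the table, so it passes over the mouth. It swings level.
- bar (a joint): angle of the retaining bar, rad: 0 = closed at its stop, along the dock's +y across the mouth (11 mm in front of the parked box); grows as the free end swings towards the dock's -x; pi/2 = straight out of the mouth; 2.7 at most. Starts wide open. Stiff hinge: moves at 1 to 2 N pushed 120 mm from the hinge and stays where left.
- glue: bystander: glue bottle, 36 mm across, 105 mm high, origin at the centre of its underside
- wheel: bystander: loose model-car wheel lying flat, 84 mm across, 30 mm high, origin at the centre of its underside
- buggy: bystander: model buggy without its shell, about 220 mm long (x), 140 mm wide, 95 mm high, origin on the table under its middle
Things that resemble listed ones, but are neither listed nor needed, are in the scene too. Leave any blue, red or turquoise look-alike of the dock alone.

How it is judged:
On the way, in this order (a step that is already met when the one before it is completed fails the run):
1. the box stands home in the dock, with the bar still open (x of battery_box in the frame of dock above -0.006 m and horizontal distance between battery_box and dock below 0.01 m and angle between the x axis of battery_box and the x axis of dock, either way round below 0.09 rad and value of joint bar above 0.6 rad), for 0.2 s.
2. the bar is closed across the box (value of joint bar below 0.1 rad), for 0.2 s.
At the end, for the whole second after the job is handed in: The box stands upright and at rest in the dock, its origin at most 6 mm short of home and within 10 mm of it sideways, its yaw within 0.09 rad of the dock's, and the bar is closed to within 0.1 rad (x of battery_box in the frame of dock above -0.006 m and horizontal distance between battery_box and dock below 0.01 m and angle between the x axis of battery_box and the x axis of dock, either way round below 0.09 rad and angle between battery_box's own z axis and vertical below 0.04 rad and height (world z) of battery_box below 0.004 m and linear speed of battery_box below 0.02 m/s and value of joint bar below 0.1 rad); the robot touches nothing.
It fails at once if the box tips by more than 0.15 rad (angle between battery_box's own z axis and vertical above 0.15 rad).
It fails at once if the box is lifted (height (world z) of battery_box above 0.012 m).
It fails at once if the lid or handle is touched (contact force between lid and anything else above 1 N).
It fails at once if the glue bottle is moved or tipped (distance of glue from where it was at the start of the episode above 0.02 m or angle between glue's own z axis and vertical above 0.3 rad).
It fails at once if the wheel or the buggy is moved (distance of any of wheel, buggy from where it was at the start of the episode above 0.02 m).
It also fails if it takes over 67 s, if anything falls off the work surface, if the arm or the gripper's body presses on something with over 40 N, if the wrist force passes 120 N, or if a joint passes its speed limit or range.

## Working session

There is one attempt and no reset: what is moved stays moved. The work goes in short steps, each a Python script; the robot and the scene stay as the last script left them, time stands still between calls to the robot, and variables do not carry over. Pictures are saved under pics/ and viewed, and the job is handed in when it is done.

```bash
ls; mkdir -p pics
python3 - <<'E'
from plant import *
import cv2,numpy as np
for n in ("top","side"):
    p,d=get_image(n); cv2.imwrite(f"pics/{n}0.png",p[:,:,::-1]); np.savez(f"{n}0.npz",p=p,d=d)
    c=get_calibration(n); print(n,c)
s=observe(); print(s)
E
```

```text
pics
top {'intrinsics': array([[372.07729362,   0.        , 322.00021006],
       [  0.        , 372.07729362, 205.06515114],
       [  0.        ,   0.        ,   1.        ]]), 'world_from_camera': array([[ 0.01988327, -0.98653737,  0.16232273,  0.52567562],
       [-0.99975994, -0.01812392,  0.01231233,  0.03798686],
       [-0.00920465, -0.16252857, -0.9866609 ,  0.89407739],
       [ 0.        ,  0.        ,  0.        ,  1.        ]])}
side {'intrinsics': array([[475.05965496,   0.        , 323.26807461],
       [  0.        , 475.05965496, 198.13271134],
       [  0.        ,   0.        ,   1.        ]]), 'world_from_camera': array([[-0.98628464, -0.11845282,  0.11494147,  0.50937078],
       [-0.16418006,  0.77561808, -0.60947642,  0.66640526],
       [-0.01695649, -0.61998833, -0.78442779,  0.87662783],
       [ 0.        ,  0.        ,  0.        ,  1.        ]])}
{'time_s': 0.1, 'q': array([ 1.11291891e+00,  2.21187109e-01,  1.52750362e+00, -2.76747477e-05,
        1.39469645e+00, -1.26109878e-01]), 'joint_velocities': array([-0.00033589, -0.00114626, -0.00130011,  0.0003663 , -0.00172457,
        0.00064971]), 'joint_torque': array([ 1.18718210e-03, -4.98240781e+01, -3.90548980e+01, -5.55222164e-05,
        5.61062334e-03, -3.98400903e-05]), 'eef_pos': array([0.20334478, 0.59041411, 0.23028029]), 'tcp_rot': array([-1.68172898,  1.56900159, -2.01349165]), 'ft_force': array([-0.10888716, -0.48290328, -0.34195315]), 'torque': array([-0.01136614,  0.00985292,  0.00201364]), 'opening': 0.08543416872402222}
```

View pics/top0.png

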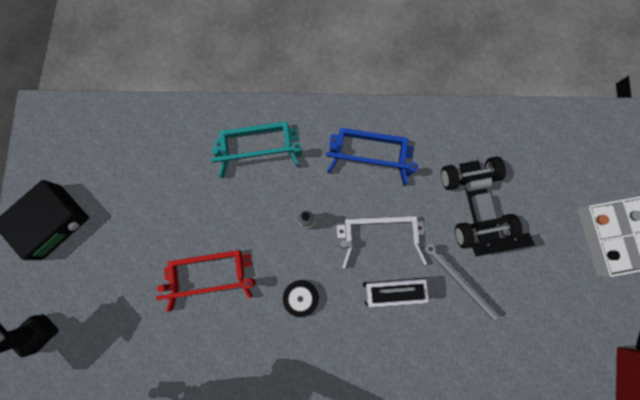

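View pics/side0.png

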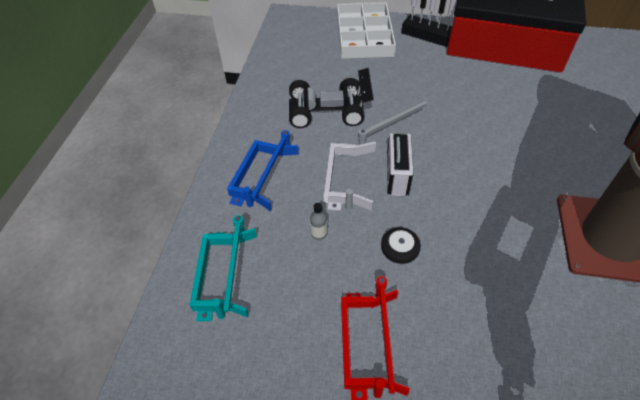

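```bash
cat > h.py <<'E'
import numpy as np,cv2
from plant import *
def cloud(n,d):
    c=get_calibration(n);K=c["intrinsics"];T=c["world_from_camera"]
    v,u=np.mgrid[:400,:640].astype(float)
    P=np.stack([(u-K[0,2])/K[0,0]*d,(v-K[1,2])/K[1,1]*d,d],-1)
    W=P@T[:3,:3].T+T[:3,3]; W[d==0]=np.nan; return W
def ray(n,uv,z):
    c=get_calibration(n);K=c["intrinsics"];T=c["world_from_camera"]
    r=T[:3,:3]@np.array([(uv[0]-K[0,2])/K[0,0],(uv[1]-K[1,2])/K[1,1],1]); o=T[:3,3]
    return o+r*(z-o[2])/r[2]
E
python3 - <<'E'
from h import *
for n,(a,b,c,e) in dict(top=(200,330,280,520),side=(80,280,280,460)).items():
    z=np.load(f"{n}0.npz"); W=cloud(n,z["d"]); 
    t=np.abs(W[...,2])<.02; print(n,np.nanmedian(W[a:b,c:e,2]), np.nanpercentile(W[a:b,c:e,2],[5,50,95,99]))
    im=cv2.resize(z["p"][a:b,c:e,::-1],None,fx=3.3,fy=3.0 if n=="side" else 3.3,interpolation=cv2.INTER_CUBIC) if 0 else cv2.resize(z["p"][a:b,c:e,::-1],None,fx=3,fy=3,interpolation=cv2.INTER_CUBIC)
    hm=np.clip(np.nan_to_num(W[a:b,c:e,2])/0.11*255,0,255).astype(np.uint8)
    hm=cv2.resize(cv2.applyColorMap(hm,cv2.COLORMAP_JET),None,fx=3,fy=3,interpolation=cv2.INTER_NEAREST)
    cv2.imwrite(f"pics/{n}0z.png",im);cv2.imwrite(f"pics/{n}0h.png",hm)
E
```

```text
top -0.0008321557141031666 [-0.00385052 -0.00083216  0.08157636  0.08875975]
side -0.00035332888805872376 [-0.00352702 -0.00035333  0.06098546  0.08711829]
```

View pics/top0z.png

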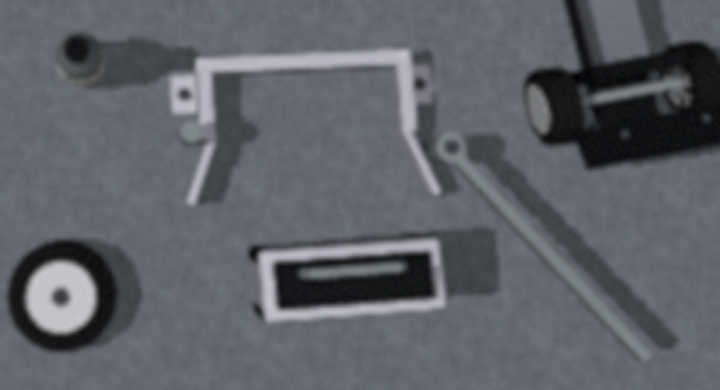

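View pics/top0h.png

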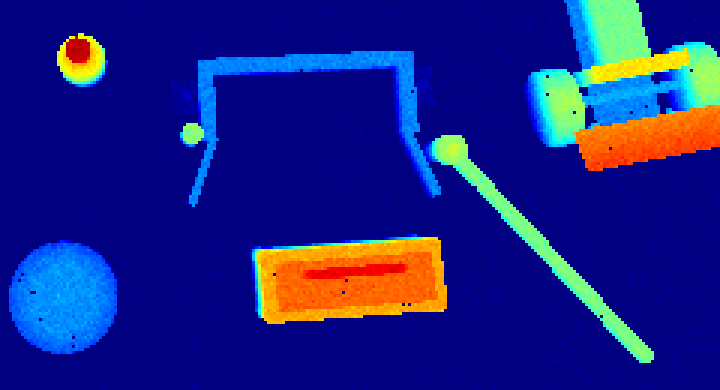

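View pics/side0z.png

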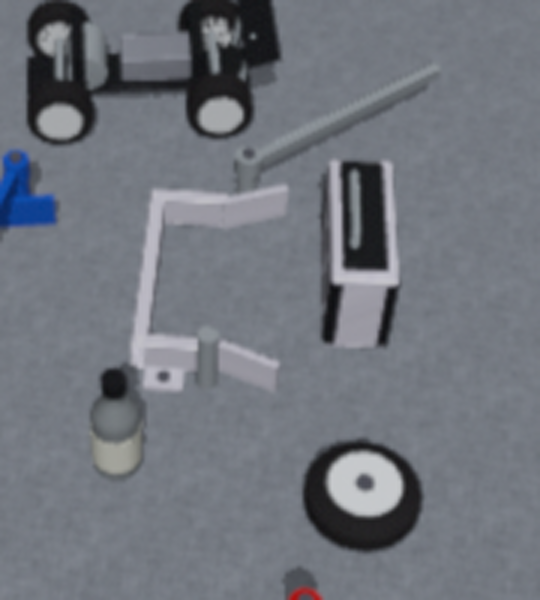

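```bash
cat > meas.py <<'E'
from h import *
def meas(d, verbose=True, dock=True):
    W=cloud("top",d); z=W[...,2]
    v,u=np.mgrid[:400,:640]
    out={}
    # box top
    m=(z>.07)&(u>340)&(u<445)&(v>215)&(v<325)
    n,l,st,c=cv2.connectedComponentsWithStats(m.astype(np.uint8))
    k=1+np.argmax(st[1:,4]); m=l==k
    hm=m&(z<.0835)
    mm=m
    pts=np.array([ray("top",(a,b),.080)[:2] for a,b in zip(u[mm],v[mm])])
    r=cv2.minAreaRect((pts*1000).astype(np.float32)); out["box"]=r
    return out,W,m
if __name__=="__main__":
    z=np.load("top0.npz"); o,W,m=meas(z["d"]); print(o)
    zz=W[...,2]; v,u=np.mgrid[:400,:640]
    b=(zz>.0)&(zz<.0)
    # dock
    m=(zz>.018)&(zz<.04)&(u>335)&(u<430)&(v>210)&(v<270)
    P=W[m]; print("dockz",np.median(P[:,2]))
    pts=np.array([ray("top",(a,b),.03)[:2] for a,b in zip(u[m],v[m])])*1000
    print(pts.min(0),pts.max(0))
    np.save("dock.npy",pts)
    # inner edges: per column lowest row of back bar; per row for rails
    col=[]
    for a in range(352,414):
        vs=np.where(m[210:235,a])[0]+210
        if len(vs): col.append((a,vs.min()-.5,vs.max()+.5))
    for nm,i in(("outer",1),("inner",2)):
        q=np.array([ray("top",(c[0],c[i]),.03)[:2] for c in col])*1000
        f=np.polyfit(q[:,1],q[:,0],1); r=q[:,0]-np.polyval(f,q[:,1]); k=np.abs(r)<3; f=np.polyfit(q[k,1],q[k,0],1); print(nm,f,np.std(r[k]),np.arctan(-f[0]))
    rr=[]
    for row in range(222,243):
        us=np.where(m[row])[0]; L=us[us<385];R=us[us>385]
        if len(L) and len(R): rr.append((row,L.min()-.5,L.max()+.5,R.min()-.5,R.max()+.5)) 
    rr=np.array(rr)
    for i in (1,2,3,4):
        q=np.array([ray("top",(c[i],c[0]),.03)[:2] for c in rr])*1000
        f=np.polyfit(q[:,0],q[:,1],1); print("rail",i,f,np.round(q[:,1]-np.polyval(f,q[:,0]),1).tolist(), q[[0,-1]].round(1).tolist())
    # bar
    m=(zz>.045)&(zz<.068)&(u>420)&(u<505)&(v>240)&(v<325)
    P=W[m]
    n,l,st,c=cv2.connectedComponentsWithStats(m.astype(np.uint8));k=1+np.argmax(st[1:,4]);mb=l==k
    pts=np.array([ray("top",(a,b),.056)[:2] for a,b in zip(u[mb],v[mb])])*1000
    print("bar",cv2.minAreaRect(pts.astype(np.float32)), cv2.fitLine(pts.astype(np.float32),cv2.DIST_HUBER,0,.01,.01).ravel(), pts[np.argmin(pts[:,0])],pts[np.argmax(pts[:,0])])
    # post
    m=(zz>.048)&(zz<.065)&(u>335)&(u<350)&(v>235)&(v<255)
    pts=np.array([ray("top",(a,b),.058)[:2] for a,b in zip(u[m],v[m])])*1000
    print("post",cv2.minEnclosingCircle(pts.astype(np.float32)),np.median(zz[m]))
    for nm,(a,b,c,e),h in (("glue",(290,320,205,232),.05),("wheel",(280,322,275,322),.015)):
        m=(zz>h)&(u>a)&(u<b)&(v>c)&(v<e); P=W[m]; print(nm,P.min(0),P.max(0))
E
python3 meas.py
```

```text
{'box': ((472.7772521972656, -115.67950439453125), (50.548805236816406, 129.84469604492188), 5.378045558929443)}
dockz 0.028063354175208555
[ 522.80665748 -191.98856512] [643.65983805   5.33026611]
outer [-6.09359326e-02  6.35071674e+02] 0.6443456022636438 0.060860678008432804
inner [-6.04070762e-02  6.21987870e+02] 1.1936402792862946 0.060333761205964474
rail 1 [  0.0794207  -56.19091952] [-0.6, -0.5, -0.3, -0.1, 0.0, 0.2, 0.3, 0.5, 0.7, 0.8, 1.0, 1.2, -1.0, -0.8, -0.7, -0.5, -0.4, -0.2, -0.0, 0.1, 0.3] [[628.8, -6.9], [582.3, -9.6]]
rail 2 [ -0.91412238 524.66837958] [-46.1, -48.2, -0.0, 25.3, 23.1, 21.0, 18.8, 14.4, 12.2, 10.1, 7.9, 5.8, 3.6, 1.5, -0.6, -2.8, -4.9, -7.0, -9.2, -11.3, -13.4] [[630.5, -97.8], [582.5, -21.2]]
rail 3 [   0.66886628 -563.1408884 ] [41.3, 40.5, -16.8, -15.1, -13.5, -11.9, -12.7, -11.1, -9.5, -7.9, -6.3, -4.7, -3.1, -1.5, 0.1, 1.7, 3.3, 4.9, 6.5, 5.8, 9.7] [[630.5, -100.1], [585.2, -162.0]]
rail 4 [ 6.59282386e-02 -2.15954932e+02] [-0.3, -0.1, 0.1, 0.3, 0.5, 0.7, 0.9, -1.2, -1.0, -0.8, -0.6, -0.3, -0.1, 0.1, 0.3, 0.5, 0.7, 0.9, 1.1, -1.0, -0.8] [[631.9, -174.6], [585.5, -178.2]]Traceback (most recent call last):
  File "meas.py", line 45, in <module>
    pts=np.array([ray("top",(a,b),.056)[:2] for a,b in zip(u[mb],v[mb])])*1000
                  ~~~^^^^^^^^^^^^^^^^^^
  File "h.py", line 9, in ray
    c=get_calibration(n);K=c["intrinsics"];T=c["world_from_camera"]
ValueError: time passes only in moves, steps and waits
```

```bash
python3 - <<'E'
s=open('h.py').read()
s=s.replace('def cloud','_C={n:get_calibration(n) for n in ("top","side")}\ndef cloud').replace('c=get_calibration(n);','c=_C[n];')
open('h.py','w').write(s)
E
python3 meas.py | tail -4
```

```text
bar ((500.204833984375, -261.84765625), (216.26004028320312, 24.1451416015625), 44.955413818359375) [   0.7286237     0.68491423  497.8207     -259.18408   ] [ 418.43053023 -328.63472063] [ 577.59074806 -201.64205581]
post ((575.8157348632812, -1.9169989824295044), 7.709201335906982) 0.05575363435975278
glue [0.6131095  0.06575497 0.05010697] [0.64779489 0.09967991 0.10610434]
wheel [0.41090287 0.05347061 0.01579448] [0.49340054 0.13427507 0.03569787]
```

```bash
cat > g.py <<'E'
from h import *
D0=np.array([.6021,-.0926]); YD=.063
def dock2w(x,y): c,s=np.cos(YD),np.sin(YD); return D0+np.array([c*x-s*y,s*x+c*y])
def w2dock(p): c,s=np.cos(YD),np.sin(YD); d=np.asarray(p)[:2]-D0; return np.array([c*d[0]+s*d[1],-s*d[0]+c*d[1]])
P=np.pi/4; ZT=.012
def tcp_push(x,y,yaw,back=0,zt=ZT,roll=0):
    """tcp for open fingers pushing box (dock-frame pose x,y; yaw world); back = gap"""
    b=dock2w(x,y); e=np.array([np.cos(yaw),np.sin(yaw)])
    t=b-e*(.025+.0078+back)
    a=.013*np.cos(P)
    return [*(t+e*a), zt-.013*np.sin(P)], [roll,P,yaw]
E
python3 - <<'E'
from g import *
z=np.load("top0.npz");W=cloud("top",z["d"]);print(w2dock((.4728,-.1157)))
v,u=np.mgrid[:400,:640]; m=(W[...,2]>.03)&(u>435)&(u<540)&(v>150)&(v<262);print("buggy",W[m].min(0),W[m].max(0))
for roll in (0,np.pi,-np.pi):
  for a in ((-.1305,-.0149,.094,.05,.1),(-.1305,-.0149,.094,.03),(-.05,-.002,.063),(0,0,.063)):
    p,o=tcp_push(*a,roll=roll); print(np.round(p,4),inverse_kinematics(p,o))
E
```

```text
[-0.13049783 -0.01491366]
buggy [ 0.54242307 -0.41021012  0.03001264] [ 0.78955242 -0.20707539  0.09391632]
[ 0.3995 -0.1226  0.0908] None
[ 0.4194 -0.1207  0.0028] None
[ 0.5288 -0.0992  0.0028] [-0.62374336  0.09517604  2.44755694  1.68860515  0.46839031  2.4843304 ]
[ 0.5785 -0.0941  0.0028] [-0.52787452  0.18644667  2.33677596  1.74312916  0.4113456   2.51101456]
[ 0.3995 -0.1226  0.0908] None
[ 0.4194 -0.1207  0.0028] None
[ 0.5288 -0.0992  0.0028] [-0.62374336  0.09517604  2.44755694  1.68860515  0.46839031 -0.65726225]
[ 0.5785 -0.0941  0.0028] [-0.52787452  0.18644667  2.33677596  1.74312916  0.4113456  -0.63057809]
[ 0.3995 -0.1226  0.0908] None
[ 0.4194 -0.1207  0.0028] None
[ 0.5288 -0.0992  0.0028] [-0.62374336  0.09517604  2.44755694  1.68860515  0.46839031 -0.65726225]
[ 0.5785 -0.0941  0.0028] [-0.52787452  0.18644667  2.33677596  1.74312916  0.4113456  -0.63057809]
```

Run:
```python
import g; from g import *
for th in (25,28,30,32,35,38,40):
    g.P=np.radians(90-th); r=[]
    for a in ((-.1305,-.0149,.094,.03),(-.1305,-.0149,.094,.012),(-.05,-.002,.063),(0,0,.063)):
        p,o=tcp_push(*a,roll=np.pi,zt=.011*np.sin(np.radians(th))+.005); r.append(inverse_kinematics(p,o))
    print(th,[None if q is None else np.round(q,2).tolist() for q in r])
```

```text
25 [[-0.71, -0.15, 2.49, 0.6, 0.58, 0.3], [-0.67, -0.11, 2.45, 0.59, 0.55, 0.34], [-0.47, 0.09, 2.26, 0.5, 0.47, 0.62], [-0.41, 0.19, 2.14, 0.45, 0.46, 0.73]]
28 [[-0.75, -0.17, 2.52, 0.71, 0.57, 0.16], [-0.71, -0.12, 2.48, 0.71, 0.54, 0.19], [-0.49, 0.08, 2.29, 0.64, 0.43, 0.47], [-0.43, 0.18, 2.17, 0.58, 0.41, 0.59]]
30 [[-0.78, -0.17, 2.54, 0.79, 0.57, 0.06], [-0.73, -0.13, 2.5, 0.8, 0.54, 0.09], [-0.51, 0.07, 2.31, 0.75, 0.41, 0.36], [-0.44, 0.17, 2.2, 0.69, 0.39, 0.48]]
32 [[-0.81, -0.18, 2.56, 0.88, 0.57, -0.04], [-0.76, -0.13, 2.52, 0.89, 0.54, -0.01], [-0.52, 0.06, 2.33, 0.87, 0.39, 0.23], [-0.45, 0.17, 2.22, 0.81, 0.37, 0.35]]
35 [None, [-0.79, -0.13, 2.55, 1.02, 0.55, -0.17], [-0.54, 0.06, 2.36, 1.06, 0.38, 0.02], [-0.47, 0.16, 2.25, 1.02, 0.35, 0.13]]
38 [None, None, [-0.57, 0.06, 2.39, 1.27, 0.39, -0.2], [-0.48, 0.16, 2.28, 1.25, 0.34, -0.11]]
40 [None, None, [-0.58, 0.07, 2.41, 1.4, 0.4, -0.34], [-0.5, 0.17, 2.3, 1.41, 0.35, -0.27]]
```

```bash
sed -i 's/^P=.*/TH=np.radians(32); P=np.pi\/2-TH; ZT=.011/; s/def tcp_push(x,y,yaw,back=0,zt=ZT,roll=0)/def tcp_push(x,y,yaw,back=0,zt=ZT,roll=np.pi)/; s/\.0078/.0093/' g.py
python3 - <<'E'
from g import *
B=(-.1305,-.0149,.094)
for z in (.25,.2,.15,.1,.06,.011):
    p,o=tcp_push(*B,back=.022,zt=z); print(z,np.round(p,3),inverse_kinematics(p,o))
p,o=tcp_push(*B,back=.022,zt=.2)
try:
    movep(p,o)
    p,o=tcp_push(*B,back=.022,zt=.10); move_l(p,feed=.1)
except Unreachable as e: print("unreach",e)
s=observe();print(s["time_s"],s["eef_pos"],s["q"],s["ft_force"],s["opening"])
for n in("top","side"):
    im,d=get_image(n);cv2.imwrite(f"pics/{n}1.png",im[:,:,::-1])
E
```

```text
0.25 [ 0.424 -0.12   0.239] [-0.78707455 -0.71333522  2.37189846  0.46480341  1.14808269  0.56866202]
0.2 [ 0.424 -0.12   0.189] [-0.78707455 -0.66459334  2.44069991  0.49267588  1.04371843  0.50780253]
0.15 [ 0.424 -0.12   0.139] [-0.78707455 -0.58454338  2.49568007  0.536863    0.92611545  0.42805581]
0.1 [ 0.424 -0.12   0.089] [-0.78707455 -0.46683656  2.53314391  0.60933762  0.795575    0.31716569]
0.06 [ 0.424 -0.12   0.049] [-0.78707455 -0.34374486  2.54811075  0.70153294  0.68594375  0.19249333]
0.011 [ 0.424 -0.12  -0.   ] [-0.78707455 -0.16170592  2.54654539  0.88125992  0.55840984 -0.02792844]
3.8833 [ 0.42399095 -0.12065762  0.08961756] [-0.78701373 -0.4673754   2.5323467   0.6092732   0.79578391  0.31745429] [0.1393903  0.29673123 0.71479303] 0.08582734525253581
```

View pics/top1.png

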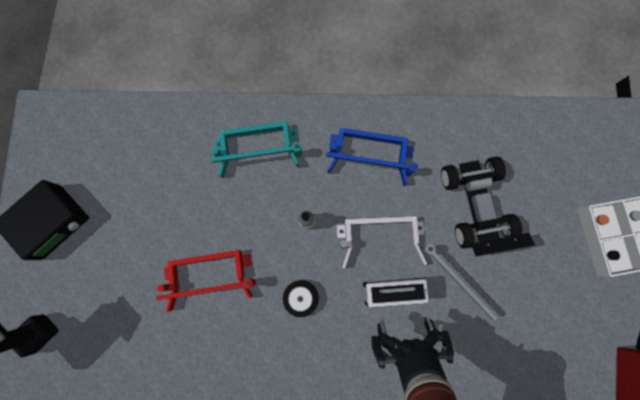

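View pics/side1.png

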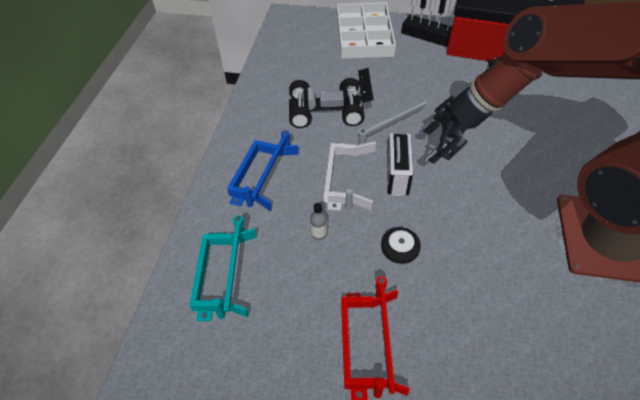

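Run:
```python
from g import *
B=(-.1305,-.0149,.094)
p,o=tcp_push(*B,back=.022); print(p, move_l(p,feed=.06,max_force=6))
s=observe();print(s["time_s"],s["eef_pos"],s["ft_force"])
im,d=get_image("side");cv2.imwrite("pics/side2.png",cv2.resize(im[90:240,340:540,::-1],None,fx=4,fy=4,interpolation=cv2.INTER_CUBIC))
if s["eef_pos"][2]<.004:
    p,o=tcp_push(*B,back=-.012); print(p,move_l(p,feed=.04,max_force=3))
    s=observe();print(s["time_s"],s["eef_pos"],s["ft_force"], "box face off", )
im,d=get_image("side");cv2.imwrite("pics/side3.png",cv2.resize(im[90:240,340:540,::-1],None,fx=4,fy=4,interpolation=cv2.INTER_CUBIC))
```

```text
[np.float64(0.4236040585370111), np.float64(-0.12032430496144561), np.float64(-2.462525003353762e-05)] False
5.6167 [ 4.23799851e-01 -1.20506370e-01  2.64354899e-04] [ 0.25609313  0.407055   -0.37026986]
[np.float64(0.45745395711054176), np.float64(-0.11713300952515496), np.float64(-2.462525003353762e-05)] True
6.2833 [ 4.47871264e-01 -1.17866496e-01 -1.97809100e-04] [ 0.03938571 -0.20569357 -0.63667208] box face off
```

View pics/side3.png

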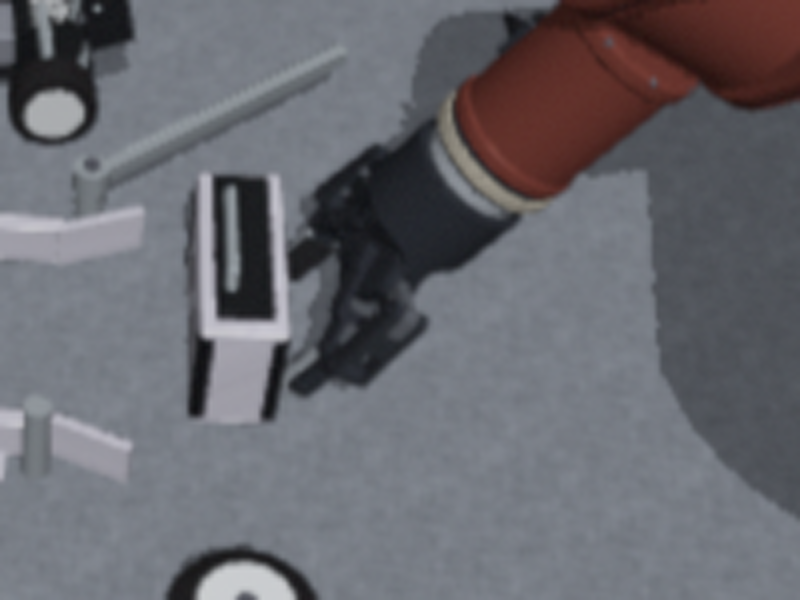

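Run:
```python
from g import *
for b in ((-.10,-.009,.080),(-.055,-.002,.063)):
    p,o=tcp_push(*b); print(move_l(p,feed=.04,rotation=o,max_force=15))
    s=observe();print(s["time_s"],s["eef_pos"],s["ft_force"])
from meas import meas
im,d=get_image("top"); np.savez("top2.npz",p=im,d=d); cv2.imwrite("pics/top2.png",cv2.resize(im[200:360,280:520,::-1],None,fx=3,fy=3,interpolation=cv2.INTER_CUBIC))
```

```text
False
7.225 [ 0.47483866 -0.10988932 -0.00067689] [-3.26807848 -1.69404981 -0.37308199]
False
8.5167 [ 0.51922591 -0.09939823 -0.00067506] [-5.13016458 -1.14706625 -1.16932192]
```

View pics/top2.png

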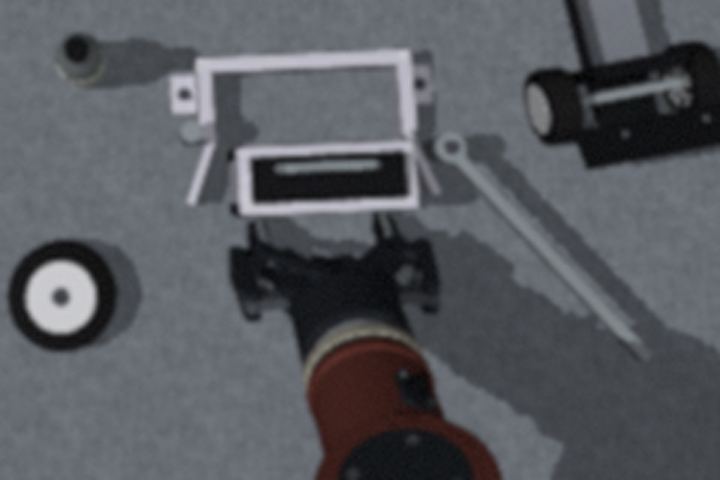

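```bash
cat > mb.py <<'E'
from g import *
def box(d,v0,v1,u0=345,u1=425):
    W=cloud("top",d);z=W[...,2];v,u=np.mgrid[:400,:640]
    m=(z>.072)&(z<.105)&(u>=u0)&(u<=u1)&(v>=v0)&(v<=v1)
    n,l,st,c=cv2.connectedComponentsWithStats(m.astype(np.uint8));m=l==1+np.argmax(st[1:,4])
    pts=np.array([ray("top",(a,b),.080)[:2] for a,b in zip(u[m],v[m])])*1000
    r=cv2.minAreaRect(pts.astype(np.float32)); a=np.radians(r[2]); a=(a+np.pi/4)%(np.pi/2)-np.pi/4
    return np.round(w2dock(np.array(r[0])/1000)*1000,1),np.round(r[1],1),round(a-YD,3)
E
python3 - <<'E'
from mb import *
d=np.load("top2.npz")["d"]; print(box(d,235,271))
print(box(np.load("top0.npz")["d"],270,320))
s=observe();print(w2dock(s["eef_pos"]))
E
```

```text
(array([-58.6,  -2.8]), array([ 49.7, 129.3]), np.float64(-0.0))
(array([-130.7,  -13.7]), array([ 50.5, 127.4]), np.float64(0.028))
[-0.08312627 -0.00154248]
```

Run:
```python
from mb import *
for b in ((-.025,.0005,.063),(-.006,.001,.063)):
    p,o=tcp_push(*b); print(move_l(p,feed=.04,rotation=o,max_force=18))
    s=observe();print(s["time_s"],w2dock(s["eef_pos"]),s["eef_pos"][2],s["ft_force"])
p,o=tcp_push(.010,.001,.063); print(move_l(p,feed=.02,max_force=12))
s=observe();print(s["time_s"],w2dock(s["eef_pos"]),s["eef_pos"][2],s["ft_force"])
im,d=get_image("top"); np.savez("top3.npz",p=im,d=d); cv2.imwrite("pics/top3.png",cv2.resize(im[200:360,280:520,::-1],None,fx=3,fy=3,interpolation=cv2.INTER_CUBIC))
im,d=get_image("side");cv2.imwrite("pics/side4.png",cv2.resize(im[90:240,300:500,::-1],None,fx=4,fy=4,interpolation=cv2.INTER_CUBIC))
```

```text
False
9.4667 [-0.05280971  0.00094669] -0.00041114238454242544 [-3.43023587 -0.1921507  -1.92661643]
False
10.0917 [-0.03325961  0.00101837] 0.00013706537795685203 [-2.43793503  0.29237304 -1.92339442]
True
10.6917 [-0.02289656  0.00127414] -0.0007418616172127808 [-0.29210526 -0.20679732 -0.66083827]
```

View pics/top3.png

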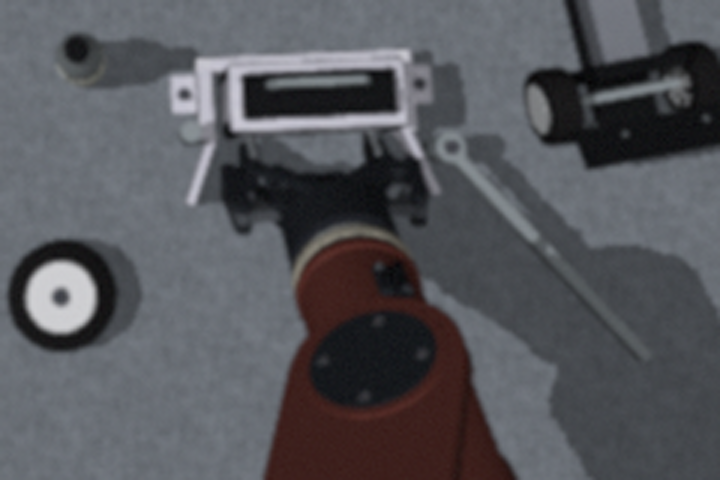

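View pics/side4.png

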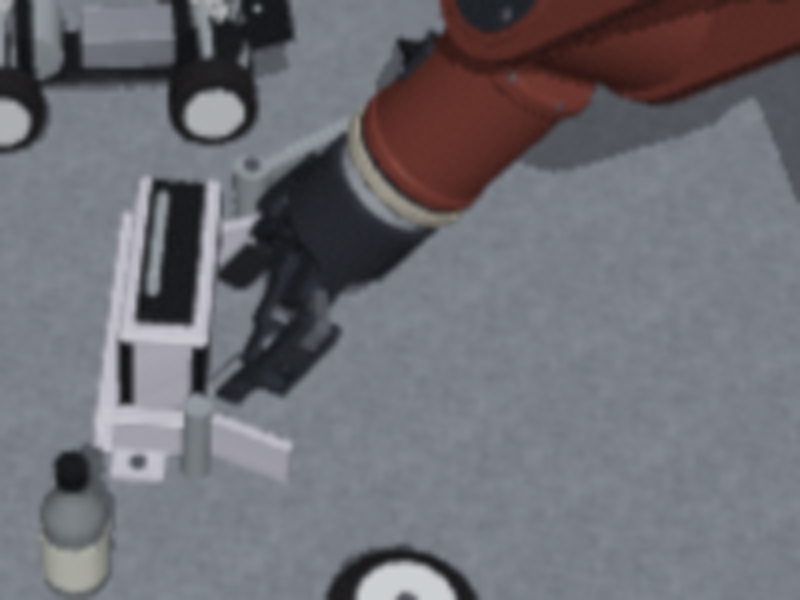

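Run:
```python
from mb import *
print(box(np.load("top3.npz")["d"],210,244,350,425))
# back off
p,o=tcp_push(0,0,.063,back=.06); print(move_l(p,feed=.12))
p2=list(p); p2[2]=.20
try: move_l(p2,feed=.2)
except Unreachable as e: print(e)
s=observe();print(s["time_s"],s["eef_pos"],s["ft_force"])
gripper_to(0.0)
im,d=get_image("top"); np.savez("top4.npz",p=im,d=d); cv2.imwrite("pics/top4.png",cv2.resize(im[200:360,280:520,::-1],None,fx=3,fy=3,interpolation=cv2.INTER_CUBIC))
print(box(d,210,246,350,425)); print(observe()["time_s"],observe()["opening"])
```

```text
(array([ 1.3, -0. ]), array([ 50.6, 129.6]), np.float64(-0.001))
False
12.6167 [ 0.51420337 -0.09762355  0.19830405] [ 0.50386324 -0.22763739 -0.24112837]
(array([ 1.3, -0.1]), array([ 50.6, 129.5]), np.float64(-0.001))
13.4333 -9.673840699732275e-07
```

View pics/top4.png

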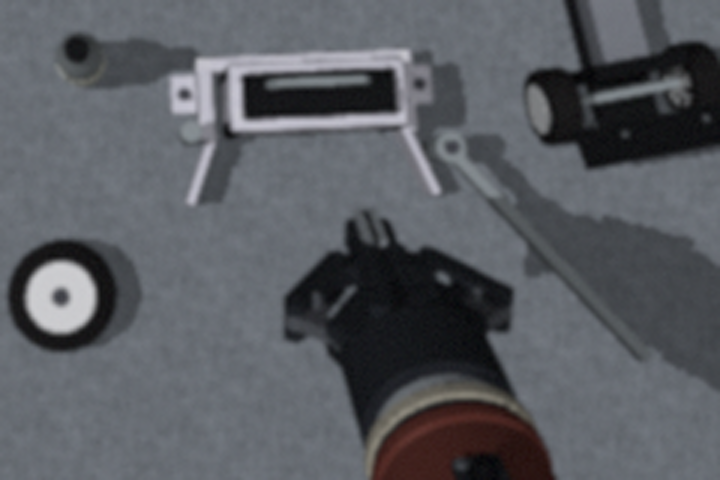

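```bash
cat > bar.py <<'E'
from g import *
HG=dock2w(-.041,-.1); R=.125
TO=[np.pi,np.radians(80),YD]
def pos(a,gap=0,z=.045):
    phi=YD+np.pi/2+a; n=np.array([np.cos(phi+np.pi/2),np.sin(phi+np.pi/2)])
    nd=phi+np.pi/2-YD
    off=.005+.011*abs(np.cos(nd))+.0145*abs(np.sin(nd))+gap
    return [*(HG+R*np.array([np.cos(phi),np.sin(phi)])+off*n),z]
E
python3 - <<'E'
from bar import *
d=np.load("top4.npz")["d"];W=cloud("top",d);z=W[...,2];v,u=np.mgrid[:400,:640]
m=(z>.03)&(u>445)&(u<545)&(v>150)&(v<262)
s=np.array(pos(2.26,.025));Q=W[m];Q=Q[(Q[:,0]>.53)];dd=np.hypot(*(Q[:,:2]-s[:2]).T);print(HG,s,"buggy dist",dd.min(),Q[dd.argmin()])
for a in np.arange(2.26,-.1,-.3): print(round(a,2),np.round(pos(a),3),np.round(inverse_kinematics(pos(a),TO),2))
print(inverse_kinematics(pos(2.26,.025,.15),TO), observe()["q"])
E
```

```text
[ 0.56747717 -0.19498291] [ 0.50912681 -0.31557347  0.045     ] buggy dist 0.04907161941139126 [ 0.55639334 -0.30238639  0.08904683]
2.26 [ 0.492 -0.297  0.045] [-0.76  0.22  1.92  0.16  0.89  0.66]
1.96 [ 0.465 -0.27   0.045] [-0.75  0.14  2.02  0.17  0.87  0.66]
1.66 [ 0.447 -0.234  0.045] [-0.72  0.06  2.1   0.16  0.86  0.69]
1.36 [ 0.441 -0.198  0.045] [-0.67 -0.    2.16  0.15  0.85  0.75]
1.06 [ 0.445 -0.162  0.045] [-0.59 -0.03  2.19  0.14  0.85  0.83]
0.76 [ 0.46  -0.127  0.045] [-0.5  -0.02  2.19  0.13  0.84  0.93]
0.46 [ 0.487 -0.097  0.045] [-0.41  0.02  2.14  0.11  0.83  1.03]
0.16 [ 0.522 -0.077  0.045] [-0.34  0.09  2.07  0.09  0.82  1.11]
[-0.75835813  0.12741726  1.80045566  0.14325015  1.09835814  0.69153393] [-0.53521451 -0.40524593  2.26319703  0.40666664  0.85450565  0.76997419]
```

Run:
```python
from bar import *
movep(pos(2.26,.012,.16),TO)
print(move_l(pos(2.26,.012,.045),feed=.08,max_force=6))
s=observe();print(s["time_s"],s["eef_pos"],s["ft_force"])
im,d=get_image("top");cv2.imwrite("pics/top5.png",cv2.resize(im[200:360,300:560,::-1],None,fx=3,fy=3))
im,d=get_image("side");cv2.imwrite("pics/side5.png",cv2.resize(im[50:250,260:500,::-1],None,fx=3,fy=3))
```

```text
False
15.8667 [ 0.50065442 -0.30646271  0.04569267] [-0.78802417 -0.16320135 -0.61810241]
```

View pics/top5.png

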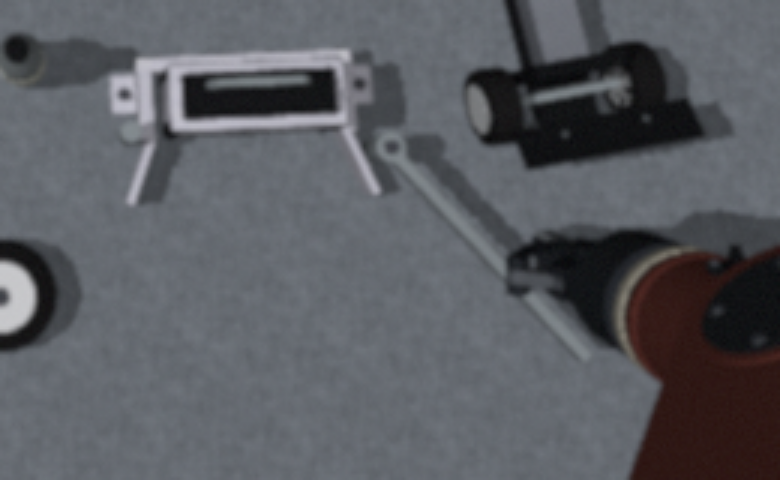

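View pics/side5.png

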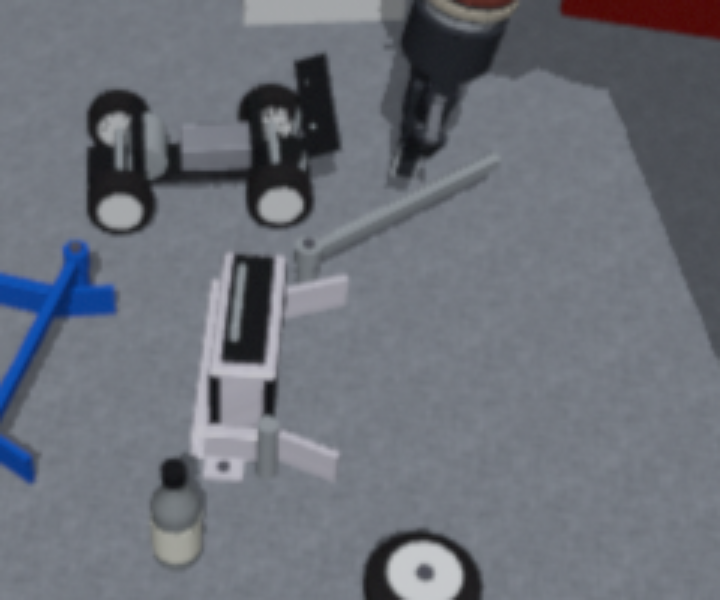

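Run:
```python
from bar import *
for a in np.arange(2.2,.25,-.13):
    st=move_l(pos(a),feed=.08,max_force=12)
    s=observe()
    print(round(a,2),st,round(s["time_s"],2),np.round(np.hypot(*(np.array(pos(a)[:2])-s["eef_pos"][:2])),4),np.round(s["ft_force"],1))
    if st: break
im,d=get_image("top");cv2.imwrite("pics/top6.png",cv2.resize(im[200:360,300:560,::-1],None,fx=3,fy=3))
im,d=get_image("side");cv2.imwrite("pics/side6.png",cv2.resize(im[50:250,260:500,::-1],None,fx=3,fy=3))
```

```text
2.2 False 16.36 0.0 [-0.   0.6 -0.1]
2.07 False 16.72 0.0 [ 0.6 -0.1  0.8]
1.94 False 17.08 0.0001 [ 0.   0.1 -0.5]
1.81 False 17.45 0.0003 [ 0.2 -0.7  0.7]
1.68 False 17.82 0.0005 [-0.4 -0.8 -0.7]
1.55 False 18.18 0.0008 [ 0.8 -0.2 -0.3]
1.42 False 18.52 0.0008 [-0.  -0.2 -0.1]
1.29 False 18.87 0.0008 [-0.4 -0.  -0. ]
1.16 False 19.22 0.0004 [ 0.7 -0.1  1.1]
1.03 False 19.57 0.0002 [0.  0.9 0.8]
0.9 False 19.93 0.0001 [-0.4 -0.1  0.2]
0.77 False 20.28 0.0001 [ 0.4  0.2 -1.2]
0.64 False 20.65 0.0002 [-1.3 -0.5 -0.8]
0.51 False 21.02 0.0002 [-0.1 -0.7  0.3]
0.38 False 21.38 0.0003 [-0.1  0.6 -0.2]
```

View pics/top6.png

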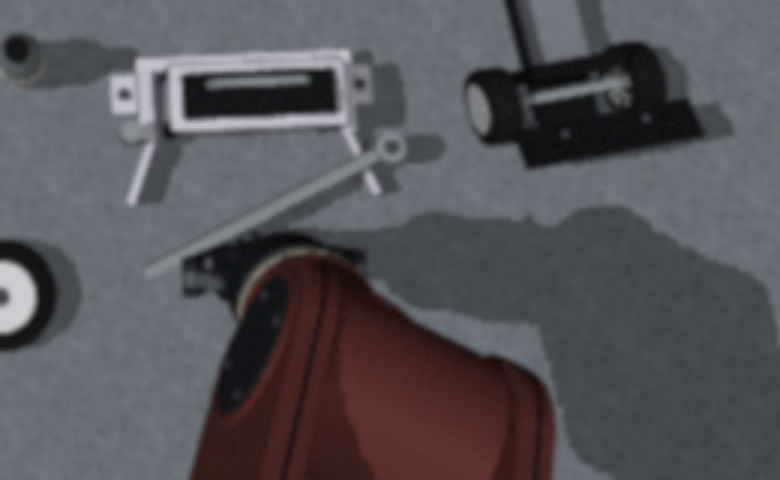

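View pics/side6.png

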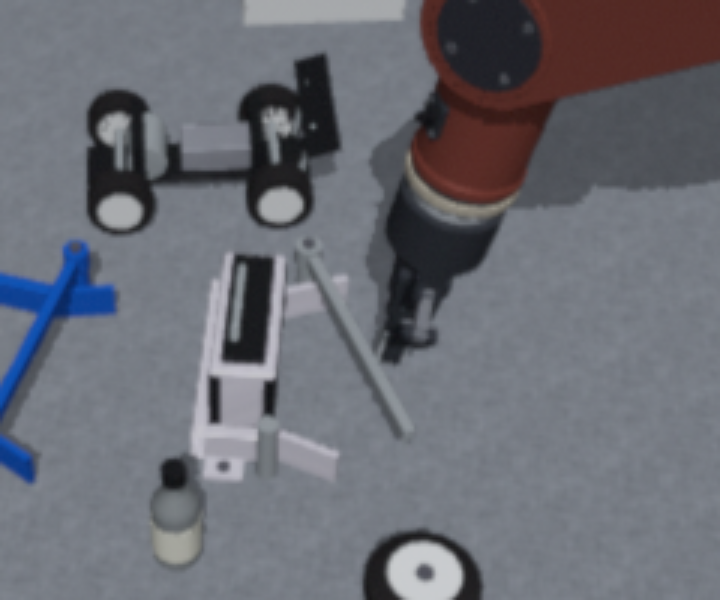

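```bash
python3 - <<'E'
from bar import *
for a,f,m in ((.25,.07,12),(.12,.06,12),(-.06,.025,8)):
    st=move_l(pos(a),feed=f,max_force=m); s=observe()
    print(a,st,round(s["time_s"],2),w2dock(s["eef_pos"]),w2dock(pos(0)),np.round(s["ft_force"],1))
q,d=get_image("top");cv2.imwrite("pics/top7.png",cv2.resize(q[200:360,300:560,::-1],None,fx=3,fy=3))
e=dock2w(-.15,.0); c=s["eef_pos"]
b=dock2w(*(w2dock(c)-[.06,0]))
move_l([*b,.046],feed=.1); move_l([*b,.22],feed=.15)
# clear view
j=observe()["q"]; j[0]+=1.2; set_joints(j)
for n in("top","side"):
    im,d=get_image(n);np.savez(f"{n}8.npz",p=im,d=d);cv2.imwrite(f"pics/{n}8.png",im[:,:,::-1])
s=observe();print(s["time_s"],s["eef_pos"],s["ft_force"])
E
python3 - <<'E'
from bar import *
from mb import box
d=np.load("top8.npz")["d"];print(box(d,210,244,350,425))
W=cloud("top",d);z=W[...,2];v,u=np.mgrid[:400,:640]
m=(z>.045)&(z<.066)&(u>352)&(u<428)&(v>238)&(v<280)
pts=np.array([ray("top",(a,b),.056)[:2] for a,b in zip(u[m],v[m])])
l=cv2.fitLine(pts.astype(np.float32),cv2.DIST_HUBER,0,.001,.001).ravel();print(l)
dirv=l[:2]*np.sign(l[1]); print("bar angle",np.arctan2(dirv[1],dirv[0])-np.pi/2-YD, "line pt dock",w2dock(l[2:]))
for nm,(a,b,c,e),h in (("glue",(290,320,205,232),.05),("wheel",(280,322,275,322),.015)):
    k=(z>h)&(u>a)&(u<b)&(v>c)&(v<e); print(nm,W[k].min(0),W[k].max(0))
E
```

```text
0.25 False 21.88 [-0.09011814  0.01668896] [-0.057  0.025] [-1.3 -0.1  0.5]
0.12 False 22.33 [-0.07310786  0.02219655] [-0.057  0.025] [-0.8  0.2 -0.7]
-0.06 True 23.11 [-0.05443839  0.02527466] [-0.057  0.025] [1.1 0.4 0.2]
27.3 [0.24602736 0.42528384 0.21875022] [-0.53974193 -0.25739027 -0.31484302]
(array([ 1.3, -0.1]), array([ 50.6, 129.4]), np.float64(-0.001))
[ 0.04829395 -0.9988332   0.56173116 -0.09499818]
bar angle -0.014687337 line pt dock [-0.04043974  0.00014813]
glue [0.61310692 0.06573435 0.05062712] [0.64852695 0.09958584 0.10664545]
wheel [0.41104996 0.05346228 0.01767212] [0.49343641 0.13411855 0.03454198]
```

View pics/top8.png

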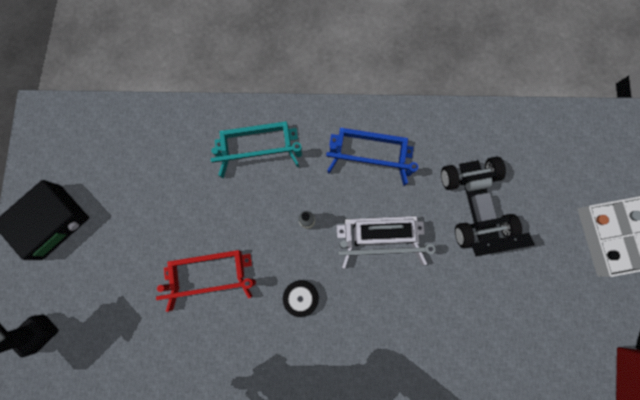

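View pics/side8.png

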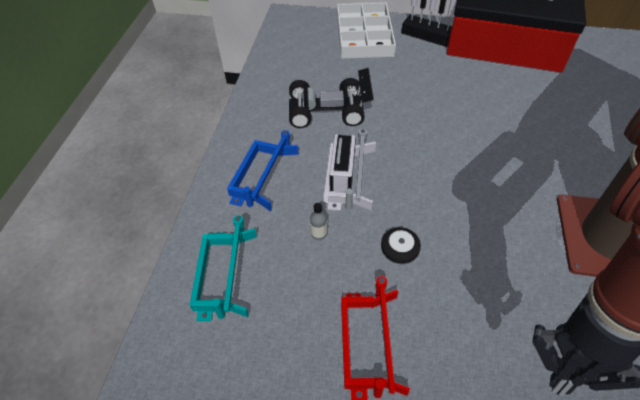

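The top view shows the box home at about (390,231) and the bar closed across its front from (345,250) to (432,247). Glue, wheel and buggy look unmoved, and the arm is clear.

```bash
python3 -c "
from plant import *
print(observe()['time_s']); print(job_done())"
```

```text
27.3
the job is handed in; nothing more can be done
None
```

The battery box is home in the dock and the bar is closed across its front. I handed the job in at 27.3 s on the robot's clock, and it reported no verdict.

- **Pushing the box:** I pushed low, about 17 mm above the table, with both fingertips of the open gripper tilted 32° back to keep its body clear of the lid. A 45° tilt was out of the arm's reach at the start. The push ended when the force rose at the back stop.
- **Closing the bar:** I swept the bar round with the shut fingertips at 125 mm from the hinge until the force rose at its stop. Then I backed the arm clear of everything.

| Last check (top camera) | Measured | Limit |
|---|---|---|
| Box x in the dock's frame | +1.3 mm | above -6 mm |
| Box sideways | -0.1 mm | within 10 mm |
| Box yaw against the dock | -0.001 rad | within 0.09 rad |
| Bar angle | -0.015 rad | below 0.1 rad |

- **Bystanders:** the glue and wheel extents match the first picture to within 2 mm or so. The buggy I compared only by eye, and it looks unmoved.
- **Small disagreement:** the box should not be able to go more than about 1 mm past home, so the +1.3 mm probably includes the 2 mm calibration error.
- **Not measured:** I did not measure the box's tilt or lift, or contact with the lid. The pictures show it upright.

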